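# Press a fan rotor onto its splined spindle and hold it home

## Task

Take the larger of the two black fan rotors by the grip tab on its hub, bring it over the splined spindle in the open square fan housing, turn it until the splines mesh and slide it down until it is fully home against the spring ring. The spring would lift it off again, so keep gripping the rotor and pressing it fully home: finish like that, without letting go. Leave the smaller rotor and everything else on the bench where they are.

Things in the scene. Friction and masses are not known exactly. Their poses are not given: they have to be found in the camera images.
- rotor: the larger fan rotor, black plastic, 7 blades, 100 mm across, hub-down on the bench; 0.08 to 0.17 kg. Origin: centre of the hub's underside, z up its axis. Hub 46 mm in diameter, 40 mm high; blades at heights 10 to 32 mm. In the underside a cross-shaped bore 35 mm deep, arms along the rotor's x and y, 29 mm tip to tip, 9.6 mm wide: fits the spindle at any quarter turn.
- rotor_grip (a point): middle of the larger rotor's grip tab where to pinch it, 64 mm above the rotor's underside on its axis. The tab stands on the hub: 34 mm long along the rotor's x, 16 mm thick along its y (pinch across this), from 40 to 76 mm above the underside. Axes as the rotor's.
- rotor_small: the smaller fan rotor, not to be used: black plastic, 5 blades, 74 mm across, hub 36 mm in diameter, the same grip tab and heights, solid underside. Origin: centre of its underside. It and the larger rotor may swap places.
- housing: open square fan housing fixed to the bench: base plate 140 x 140 x 20 mm, grey frame 130 mm square outside, 120 mm inside, top edge 50 mm above the bench, open at the top. Origin: centre of the underside of the base plate, z up; the spindle stands at its centre. Its place and yaw vary.
- spindle_top (a point): centre of the top of the upright steel spindle, 60 mm above the bench; x and y along the arms of its cross section, z up. Cross 26 mm tip to tip, arms 7 mm thick, topmost 3 mm reduced to 23 and 5 mm. Its turn differs each time, whatever the housing's yaw; a stiff brake (0.4 N m) holds it. With the rotor home on its solid shoulder, the rotor's underside is 32 mm below this point.
- spring_ring (a joint): travel in m of the brass spring ring (43 mm outside, 32 mm inside) round the foot of the spindle: 0 when up (top 38 mm above the bench), growing as the rotor's hub pushes it down, 0.010 with the rotor fully home. Pushes back with 2 N at 0, 8 N at 0.010. The rotor is 22 mm down on the spindle when it first meets the ring.
- heatsink: finned aluminium heat sink, 60 x 60 x 30 mm, leave alone; origin centre of underside
- connector: white plastic connector block, 52 x 11 x 14 mm, leave alone; origin centre of underside
- driver: screwdriver with grey handle, 190 mm long, lying along its x, leave alone; origin mid-tool underneath
- capacitor: upright black capacitor can, 24 mm across, 34 mm high, leave alone; origin centre of underside
- board: green circuit board with components, 100 x 70 mm, 16 mm high, lying flat, leave alone; origin centre of underside
- mug: white mug, 80 mm across, 90 mm high, leave alone; origin centre of underside
Not all that is in view belongs to the job. Leave any purple look-alike of the rotor alone. Several things have the shape of the housing; the one meant has the colours described above.

How it is judged (in metres and radians):
On the way, in this order (a step that is already met when the one before it is completed fails the run):
1. the larger rotor is lifted clear of the bench in the fingers (height (world z) of rotor above 0.03 m and horizontal distance between rotor and spindle_top above 0.06 m and contact force between the fingers and rotor above 1 N), for 0.1 s.
2. the splines mesh: the rotor is over the spindle, turned to fit, and at least 8 mm down on it (horizontal distance between rotor and spindle_top below 0.004 m and (angle between the x axis of rotor and the x axis of spindle_top, either way round below 0.2 rad or angle between the x axis of rotor and the x axis of spindle_top, either way round above 1.37 rad) and z of rotor in the frame of spindle_top below -0.008 m and contact force between the fingers and rotor above 1 N), for 0.1 s.
At the end, for the whole second after the job is handed in: larger rotor on the spindle (axes within 4 mm, splines within 0.2 rad, tilt under 0.1 rad), home within 2 mm, spring ring down at least 8.2 of its 10 mm, still gripped (over 1 N), slower than 20 mm/s; small rotor and all else within 30 mm of their starts (horizontal distance between rotor and spindle_top below 0.004 m and (angle between the x axis of rotor and the x axis of spindle_top, either way round below 0.2 rad or angle between the x axis of rotor and the x axis of spindle_top, either way round above 1.37 rad) and z of rotor in the frame of spindle_top below -0.03 m and value of joint spring_ring above 0.0082 m and angle between rotor's own z axis and vertical below 0.1 rad and contact force between the fingers and rotor above 1 N and linear speed of rotor below 0.02 m/s and distance of each of rotor_small, heatsink, connector, driver, capacitor, board, mug from where it was at the start of the episode below 0.03 m); the arm keeps its last pose, push and grip.
It fails at once if the smaller rotor is moved over 30 mm (distance of rotor_small from where it was at the start of the episode above 0.03 m).
It fails at once if another thing on the bench is moved over 30 mm (distance of any of heatsink, connector, driver, capacitor, board, mug from where it was at the start of the episode above 0.03 m).
It also fails if it takes over 45 s, if anything falls off the work surface, if the arm or the gripper's body presses on something with over 40 N, if the wrist force passes 120 N, or if a joint passes its speed limit or range.

## Robot

A 6-joint arm with a two-finger parallel gripper is mounted at the origin on the work surface. World frame = base frame: x ahead of the robot, y to its left, z up, the work surface at z = 0. Lengths are in mm, angles in rad, forces in N, time in s.
With the tool pointing down it reaches from about 400 to 925 mm from the base axis. Payload 12.5 kg.
Tool frame: the origin (TCP) lies at the very end of the fingers, on their centre line; the grasp point (between the pads) lies 19 mm behind it; x points along the fingers, y is the direction in which the jaws open and shut, and the axes are right-handed (so a half turn about x gives the same grasp; the last joint's range is limited). The gripper opens to 95 mm and grips with 3 to 60 N. Pads are 20 mm wide; open, the fingers measure 119 mm over their backs; the gripper's body (75 mm by 180 mm) begins 59 mm behind the grasp point.
Start: joints at [1.169, 0.491, 1.559, -0, 1.092, -0.106], TCP at [182.174, 597.879, 214.661] pointing down, gripper open.
Joint ranges: [-3.1, 3.1], [-0.84, 2.19], [0.05, 2.79], [-1.13, 4.28], [0.06, 2.93], [-2.69, 2.69]. Speed limits (rad/s): [2.22, 2.22, 2.79, 3.14, 3.14, 3.14].

## Interface

Orientations are given as [roll, pitch, yaw] about the fixed x, y, z axes, in that order (R = Rz(yaw) Ry(pitch) Rx(roll)).
In Python, from cell import env, optics, job gives the robot as it stands.
- The arm moves only by the shell command python3 -m handwheel 'ROWS' [OPENING]. ROWS is JSON, a list of rows, each an object with "travel": the shift along the world's x, y, z in mm, a list of three; "roll": the turn about the world's z in degrees. In form: [{"travel": [dx, dy, dz], "roll": roll}, ...]. A call has 1 to 8 rows; each row is the pose to reach, as a shift and turn from the pose commanded when the call began; what a row does not reach only later rows make up. A row lasts 1/10 s, in which the tool goes at most 50 mm and 8.59 degrees, less where a joint would pass 70% of its speed; a pose out of reach is approached as far as the arm can. A call with a gripper value outside its range is refused whole. OPENING is the closure, from -1 (fully open) to 1 (shut), set as the call begins (- or left out, the last holds). The fingers move at their own pace and stop on an object; the grip force is fixed at half the most. Time passes only in rows, so rows that repeat a pose let the fingers close. It gives the time, the measured TCP pose, the force and the opening at its end, in the units of the state.
- env.state(): the state, without advancing time (a new reading comes with each control period).
- optics.read_camera(name): name is "scene" or "top" or "wrist"; returns the picture (384x512x3 uint8, red, green, blue); there is no depth.
- optics.camera_params(name): a dict with "fx", "fy", "cx", "cy" (pixels), "world_from_camera" (4x4, takes a point from camera to world coordinates). Camera axes: x right, y up, looking along -z (the intrinsics and any distortion apply to the point x, -y, -z); pixel columns grow to the right and rows downward; lengths in mm; the calibration is good to about 2 mm. A picture is of the moment at which its call begins: read the wrist's pose just before it. camera_params takes no time and is no camera call; for the wrist camera it gives the pose at the moment of the call.
- job.job_done(): hands the job in, once; it reports no verdict.
The state is a dict: "t": time; "joints": joint angles; "qvel": joint speeds; "tau": joint torques, N m; "eef_pos": TCP position; "tcp_rot": TCP orientation; "ft_force": force on the tool from outside, world axes, zero at the start; "moment": the same for the moment, N m; "opening": opening from 0.0 (shut) to 1.0 (fully open).
Only numpy, scipy, OpenCV 4.12 (cv2) and the standard library are available. Lean on these libraries where they do the work, as an engineer would, in place of code of your own. Each camera call takes 0.05 s, during which the arm holds its last target.

## Working session

There is one attempt and no reset: what is moved stays moved. The work goes in short steps, Python scripts to look and compute and a shell command to move; the robot and the scene stay as the last step left them, time stands still between calls to the robot, and variables do not carry over. Pictures are saved under pics/ and viewed, and the job is handed in when it is done.

```bash
mkdir -p pics; ls
python3 - <<'E'
from cell import env, optics, job
import cv2
s=env.state(); print(s)
for n in ("scene","top","wrist"):
    p=optics.camera_params(n); print(n,p)
    cv2.imwrite(f"pics/{n}0.png",optics.read_camera(n)[:,:,::-1])
E
```

```text
pics
{'t': 0.0, 'joints': array([ 1.16941024e+00,  4.91586276e-01,  1.55943625e+00,  1.21140517e-05,
        1.09166831e+00, -1.05597535e-01]), 'qvel': array([-1.09253364e-05, -2.43831483e-04, -2.82169084e-04,  5.34030835e-04,
        1.26949952e-03, -1.32512118e-03]), 'tau': array([-3.99230965e-03, -6.12635350e+01, -2.58185613e+01,  6.91555836e-02,
        4.80970333e-02, -8.15076237e-05]), 'eef_pos': array([182.06824907, 597.6546003 , 214.04968568]), 'tcp_rot': array([-1.68617678,  1.56969808, -1.98197093]), 'ft_force': array([ 0.32904673,  0.23263322, -0.84553734]), 'moment': array([ 0.01545387, -0.01147668, -0.01380673]), 'opening': 1.003464707623169}
scene {'fx': 440.46956626360776, 'fy': 440.46956626360776, 'cx': 253.73801551275884, 'cy': 191.70136643760893, 'world_from_camera': array([[ 3.17921173e-01, -6.22540974e-01,  7.15100597e-01,
         1.33357636e+03],
       [ 9.48116686e-01,  2.08004363e-01, -2.40434886e-01,
        -3.26313099e+02],
       [ 9.36523953e-04,  7.54438149e-01,  6.56370476e-01,
         8.76681461e+02],
       [ 0.00000000e+00,  0.00000000e+00,  0.0000
[... 281 characters left out ...]
12451760e-03, -1.28701726e-02,
        -3.47810218e+01],
       [-1.21162111e-02,  1.48322105e-01,  9.88864880e-01,
         1.72405134e+03],
       [ 0.00000000e+00,  0.00000000e+00,  0.00000000e+00,
         1.00000000e+00]])}
wrist {'fx': 333.4636323923603, 'fy': 333.4636323923603, 'cx': 251.63972833935662, 'cy': 189.26134183836018, 'world_from_camera': array([[ 2.90538045e-01, -9.30339125e-01, -2.23733676e-01,
         1.20070439e+02],
       [ 9.56863083e-01,  2.82282127e-01,  6.87738338e-02,
         6.16259974e+02],
       [-8.26970465e-04, -2.34063910e-01,  9.72220861e-01,
         3.84313653e+02],
       [ 0.00000000e+00,  0.00000000e+00,  0.00000000e+00,
         1.00000000e+00]])}
```

View pics/scene0.png

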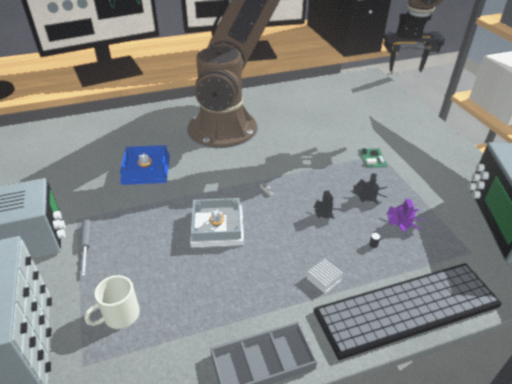

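View pics/top0.png

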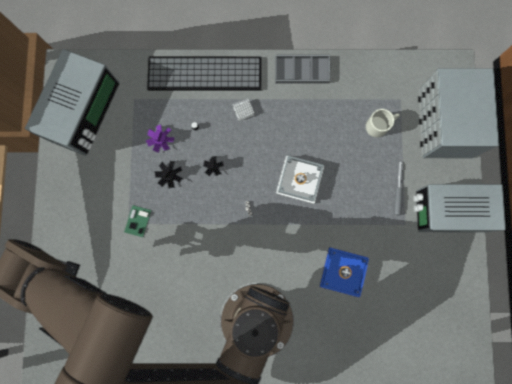

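View pics/wrist0.png

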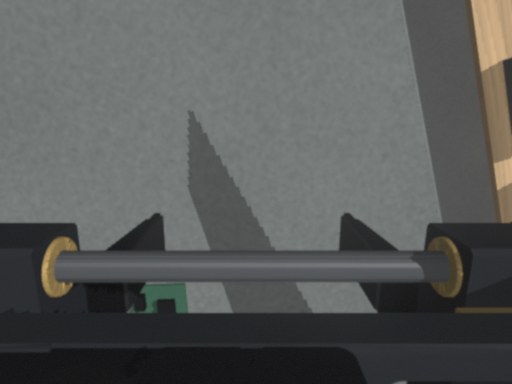

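Candidates for the rotor in the top view are black (168,175), black (213,165) and purple (160,138). For the housing they are grey (301,179) and blue (345,272). I'll check these in close crops.

```bash
cat > h.py <<'E'
import numpy as np, cv2
from cell import optics
def proj(n,P,p=None):
    p=p or optics.camera_params(n); T=np.linalg.inv(p["world_from_camera"])
    c=T@np.r_[P,1]; return p["cx"]+p["fx"]*c[0]/-c[2], p["cy"]-p["fy"]*c[1]/-c[2]
def ray(n,u,v,z,p=None):
    p=p or optics.camera_params(n); T=p["world_from_camera"]
    d=T[:3,:3]@np.array([(u-p["cx"])/p["fx"],-(v-p["cy"])/p["fy"],-1]); o=T[:3,3]
    return o+d*(z-o[2])/d[2]
E
python3 - <<'E'
from h import *
im=cv2.imread("pics/top0.png")
a=cv2.resize(im[145:205,138:238],None,fx=8,fy=8,interpolation=cv2.INTER_CUBIC)[:, :800]
cv2.imwrite("pics/c1.png",a)
a=cv2.resize(im[150:210,270:335],None,fx=9,fy=9,interpolation=cv2.INTER_CUBIC)
cv2.imwrite("pics/c2.png",a)
im=cv2.imread("pics/scene0.png")
a=cv2.resize(im[165:240,300:400],None,fx=8,fy=8,interpolation=cv2.INTER_CUBIC)
cv2.imwrite("pics/c3.png",a)
for n,u,v,z in (("top",168,175,76),("top",213,165,76),("top",301,179,50),("top",160,138,50)): print(ray(n,u,v,z))
E
```

```text
[488.85036185 310.39754966  76.        ]
[524.36102813 156.34508279  76.        ]
[ 480.97553369 -147.73622317   50.        ]
[625.58573525 348.75257165  50.        ]
```

View pics/c1.png

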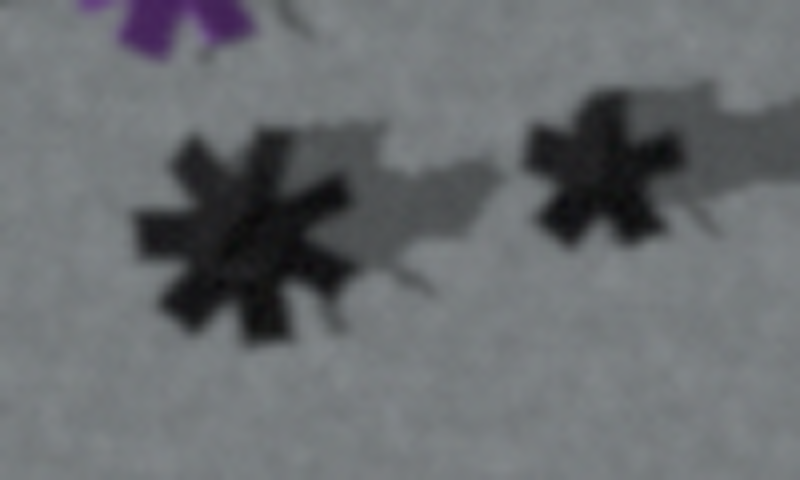

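View pics/c2.png

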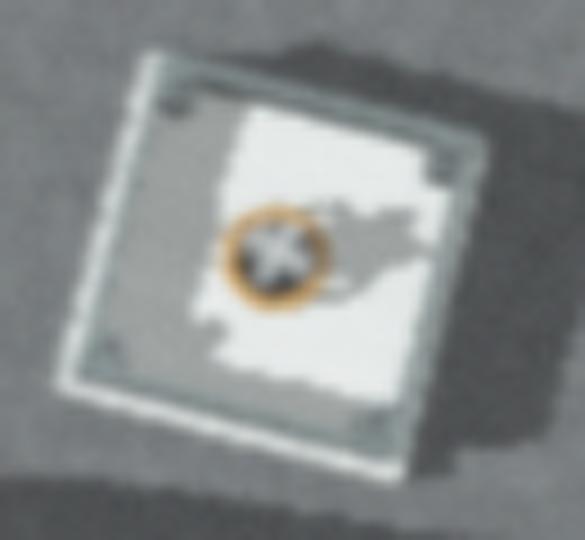

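View pics/c3.png

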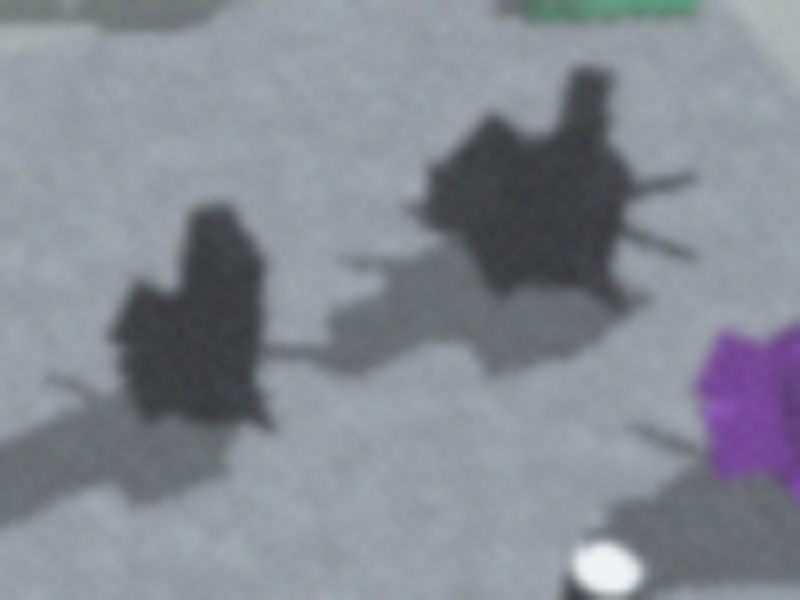

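The larger rotor is the 7-blade one at top px (168,175), near (489,310). The small 5-blade one is at (213,165) and is left alone. The grey housing is at (301,179), near (481,-148). I'll move above the larger rotor for a wrist look.

```bash
python3 -m handwheel '[{"travel":[35,-33,5],"roll":0},{"travel":[70,-66,10],"roll":0},{"travel":[105,-98,15],"roll":0},{"travel":[140,-131,20],"roll":0},{"travel":[175,-164,25],"roll":0},{"travel":[210,-197,30],"roll":0},{"travel":[245,-230,30],"roll":0},{"travel":[280,-262,30],"roll":0}]'
python3 -m handwheel '[{"travel":[20,-20,0],"roll":0},{"travel":[27,-26,0],"roll":0},{"travel":[27,-26,0],"roll":0},{"travel":[27,-26,0],"roll":0}]'
python3 - <<'E'
from h import *
from cell import env
from scipy.spatial.transform import Rotation as R
s=env.state(); print(s["t"],s["eef_pos"],s["tcp_rot"]); print(R.from_euler("xyz",s["tcp_rot"]).as_matrix().round(3), s["joints"])
p=optics.camera_params("wrist"); im=optics.read_camera("wrist")[:,:,::-1]
np.save("w1.npy",p,allow_pickle=True)
cv2.imwrite("pics/w1.png",im)
E
```

```text
t: 0.95
eef_pos: [463.4, 334.2, 244.8]
tcp_rot: [1.031, 1.571, 0.735]
ft_force: [0.9, 1.5, 1.5]
opening: 1.003
t: 1.35
eef_pos: [488.4, 310.6, 244.5]
tcp_rot: [-3.054, 1.57, 2.934]
ft_force: [-1.0, 0.4, -0.0]
opening: 1.0
1.35 [488.38634537 310.58222977 244.51441361] [-3.05394426  1.57024132  2.93389079]
[[-0.001  0.291  0.957]
 [ 0.     0.957 -0.291]
 [-1.    -0.    -0.001]] [ 4.52155297e-01  3.96040650e-01  1.63652156e+00  3.79941406e-04
  1.10946898e+00 -8.23459975e-01]
```

View pics/w1.png

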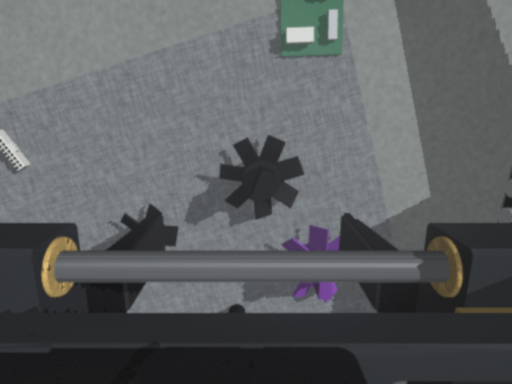

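Run:
```python
from h import *
im=cv2.imread("pics/w1.png")[120:225,205:320]
im=cv2.convertScaleAbs(im,alpha=2.2,beta=-20)
cv2.imwrite("pics/w1c.png",cv2.resize(im,None,fx=5.5,fy=5.5,interpolation=cv2.INTER_CUBIC)[:600,:800])
```

```text
(no output)
```

View pics/w1c.png

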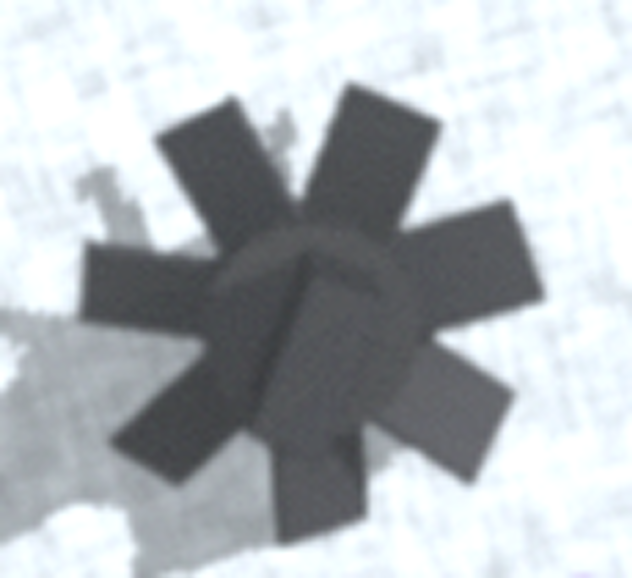

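Run:
```python
from h import *
im=cv2.imread("pics/w1.png",0)[150:212,235:290].astype(float)
im=np.clip((im-15)*5,0,255).astype(np.uint8)
cv2.imwrite("pics/w1d.png",cv2.resize(im,None,fx=9.6,fy=9.6,interpolation=cv2.INTER_CUBIC)[:600,:800])
```

```text
(no output)
```

View pics/w1d.png

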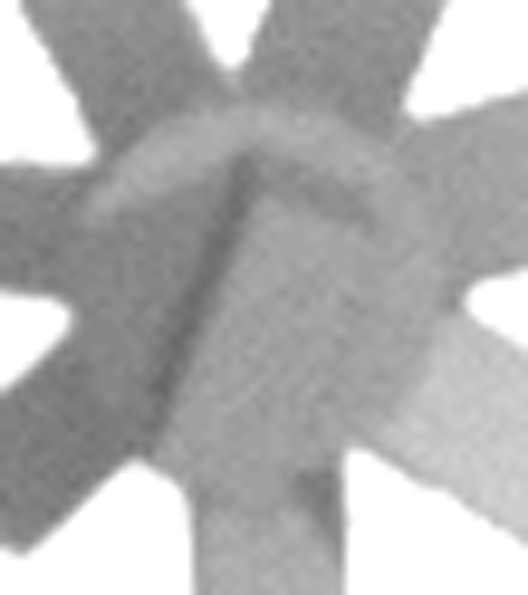

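Run:
```python
from h import *
p=np.load("w1.npy",allow_pickle=True).item()
for u,v in((258,190),(160,450),(372,225)): print(ray("wrist",235+u/9.6,150+v/9.6,76,p))
im=cv2.imread("pics/w1.png")
mask=((im.max(2)<62)).astype(np.uint8)
n,l,st,c=cv2.connectedComponentsWithStats(mask[120:225,205:315]); print(st,c)
```

```text
[487.62559602 321.46260397  76.        ]
[512.18980109 303.02558998  76.        ]
[494.84819461 332.11973673  76.        ]
[[   0    0  110  105 7908]
 [  15   16   83   82 3642]] [[53.5582954  50.07751644]
 [56.54475563 56.17435475]]
```

```bash
cat > ov.py <<'E'
from h import *
import sys
def wire(n,p,img,x,y,yaw,crop,f,out,z0=0):
    u0,v0,u1,v1=crop
    g=img[v0:v1,u0:u1].astype(float); g=np.clip((g-15)*4,0,255).astype(np.uint8)
    g=cv2.resize(g,None,fx=f,fy=f,interpolation=cv2.INTER_CUBIC)
    def pl(pts,col):
        q=np.array([[(np.array(proj(n,P,p))+.5-[u0,v0])*f for P in pts]]).astype(np.int32); cv2.polylines(g,q,True,col,1,cv2.LINE_AA)
    t=np.linspace(0,2*np.pi,60); c,s=np.cos(yaw),np.sin(yaw)
    pl([(x+50*np.cos(a),y+50*np.sin(a),21+z0) for a in t],(0,0,255))
    pl([(x+23*np.cos(a),y+23*np.sin(a),40+z0) for a in t],(0,255,0))
    for z in(40,76): pl([(x+c*a-s*b,y+s*a+c*b,z+z0) for a,b in((17,8),(17,-8),(-17,-8),(-17,8))],(255,128,0) if z==76 else (255,0,255))
    cv2.imwrite(out,g)
E
python3 - <<'E'
from ov import *
p=np.load("w1.npy",allow_pickle=True).item()
im=cv2.imread("pics/w1.png")
x,y,yaw=503,317,-.64
wire("wrist",p,im,x,y,yaw,(205,120,315,225),5.7,"pics/o1.png")
im=cv2.imread("pics/top0.png")
wire("top",None,im,x,y,yaw,(148,155,188,195),14,"pics/o2.png")
E
```

```text
(no output)
```

View pics/o1.png

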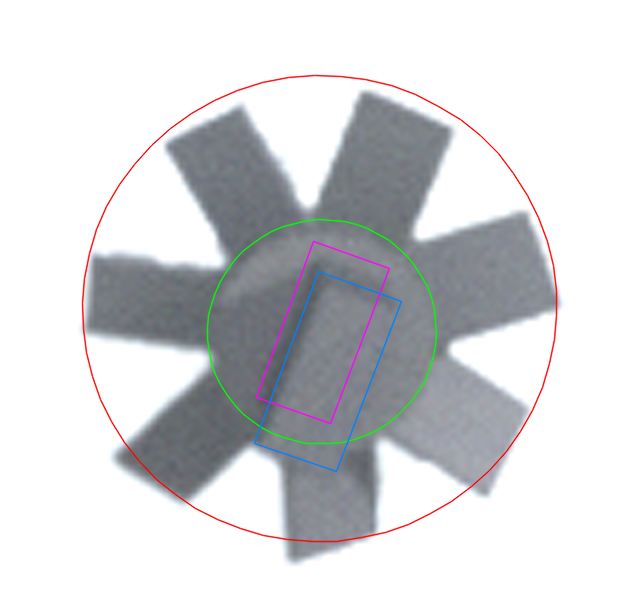

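View pics/o2.png

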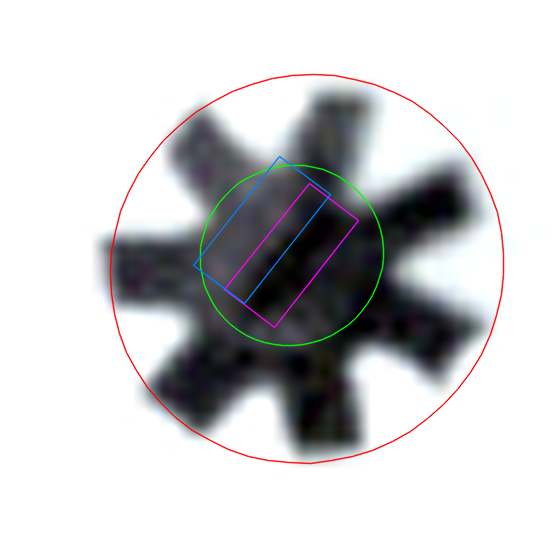

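The tab lies along yaw of about -37°, centred near (504.5,318). I'll turn the jaws by -20°, come down partway, and look again.

```bash
python3 -m handwheel '[{"travel":[8,4,-40],"roll":-7},{"travel":[15,8,-80],"roll":-14},{"travel":[15,8,-110],"roll":-20},{"travel":[15,8,-110],"roll":-20},{"travel":[15,8,-110],"roll":-20}]'
python3 - <<'E'
from ov import *
from cell import env
s=env.state(); print(s["t"],s["eef_pos"],s["tcp_rot"],s["joints"])
p=optics.camera_params("wrist"); im=optics.read_camera("wrist")[:,:,::-1]
np.save("w2.npy",p,allow_pickle=True)
cv2.imwrite("pics/w2.png",im)
print(proj("wrist",(504.5,318,76),p))
wire("wrist",p,im,504.5,318,-.64,(180,100,340,240),4.2,"pics/o3.png")
g=np.clip((im[120:240,190:330].astype(float)-10)*4,0,255).astype(np.uint8)
cv2.imwrite("pics/o4.png",cv2.resize(g,None,fx=5,fy=5,interpolation=cv2.INTER_CUBIC))
E
```

```text
t: 1.9
eef_pos: [503.7, 318.8, 135.3]
tcp_rot: [-2.66, 1.571, 2.983]
ft_force: [-0.8, -0.9, 0.0]
opening: 0.997
1.9 [503.69399623 318.80799827 135.34655261] [-2.66004635  1.5706457   2.98273094] [ 4.53472131e-01  5.38951335e-01  1.71581788e+00  1.11693774e-04
  8.86946707e-01 -4.76986753e-01]
(np.float64(251.5959145385431), np.float64(203.50622394771932))
```

View pics/o3.png

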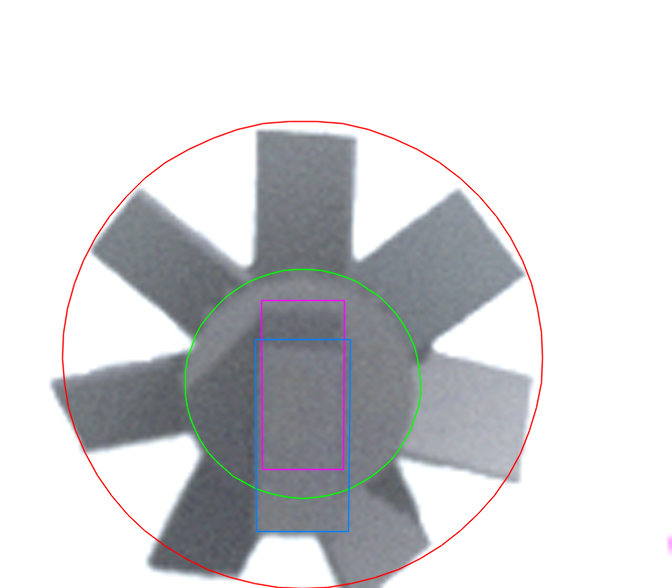

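View pics/o4.png

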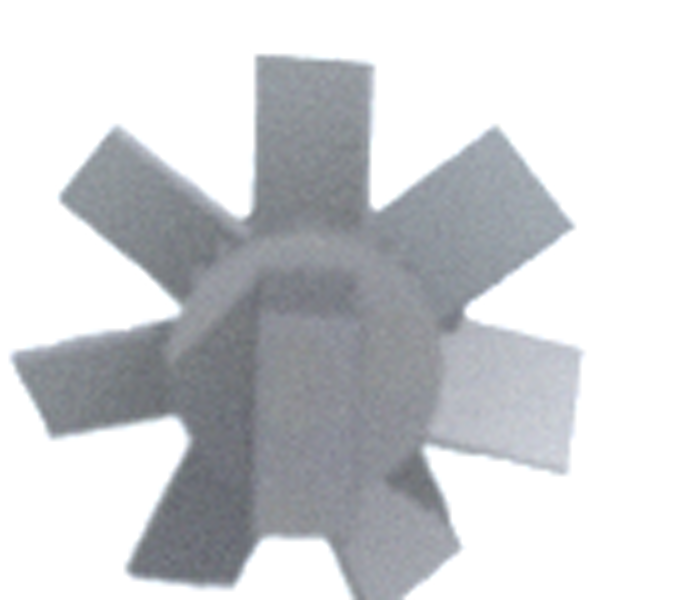

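The overlay matches within about 1 mm. I'll descend to the grip height and close.

```bash
python3 -m handwheel '[{"travel":[1,-1,-35],"roll":0},{"travel":[1,-1,-65],"roll":0},{"travel":[1,-1,-85],"roll":0},{"travel":[1,-1,-89.5],"roll":0},{"travel":[1,-1,-89.5],"roll":0},{"travel":[1,-1,-89.5],"roll":0}]'
python3 -m handwheel '[{"travel":[0,0,0],"roll":0},{"travel":[0,0,0],"roll":0},{"travel":[0,0,0],"roll":0},{"travel":[0,0,0],"roll":0},{"travel":[0,0,0],"roll":0},{"travel":[0,0,0],"roll":0},{"travel":[0,0,0],"roll":0},{"travel":[0,0,0],"roll":0}]' 1
```

```text
t: 2.55
eef_pos: [506.0, 317.4, 47.0]
tcp_rot: [1.111, 1.568, 0.467]
ft_force: [-0.2, 1.1, 0.8]
opening: 1.0
t: 3.35
eef_pos: [505.1, 316.9, 45.1]
tcp_rot: [-2.682, 1.571, 2.956]
ft_force: [1.4, -0.3, -1.5]
opening: 0.384
```

```bash
python3 -m handwheel '[{"travel":[0,0,0],"roll":0},{"travel":[0,0,0],"roll":0},{"travel":[0,0,0],"roll":0},{"travel":[0,0,0],"roll":0},{"travel":[0,0,0],"roll":0},{"travel":[0,0,0],"roll":0}]'
python3 -m handwheel '[{"travel":[0,0,10],"roll":0},{"travel":[0,0,40],"roll":0},{"travel":[0,0,80],"roll":0},{"travel":[0,0,110],"roll":0},{"travel":[0,0,110],"roll":0},{"travel":[0,0,110],"roll":0}]'
python3 - <<'E'
from ov import *
from cell import env
s=env.state(); print(s["t"],s["eef_pos"],s["tcp_rot"],s["ft_force"],s["opening"])
p=optics.camera_params("wrist"); im=optics.read_camera("wrist")[:,:,::-1]
cv2.imwrite("pics/w3.png",im)
c=proj("scene",(505,317,150)); im=optics.read_camera("scene")[:,:,::-1]; u,v=map(int,c)
cv2.imwrite("pics/s3.png",cv2.resize(im[v-70:v+70,u-80:u+80],None,fx=4,fy=4))
E
```

```text
t: 3.95
eef_pos: [505.1, 316.9, 45.1]
tcp_rot: [-2.891, 1.571, 2.747]
ft_force: [0.2, 0.6, -1.1]
opening: 0.168
t: 4.55
eef_pos: [505.1, 316.8, 155.8]
tcp_rot: [1.104, 1.57, 0.46]
ft_force: [0.4, -0.3, -2.5]
opening: 0.166
4.55 [505.09319147 316.84763371 155.79716298] [1.10444384 1.56954769 0.45960525] [ 0.35691053 -0.26888688 -2.53527517] 0.16600054603574071
```

View pics/s3.png

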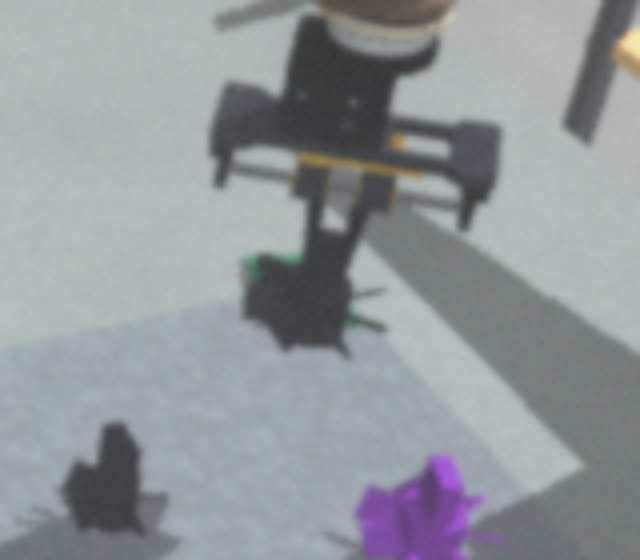

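View pics/w3.png

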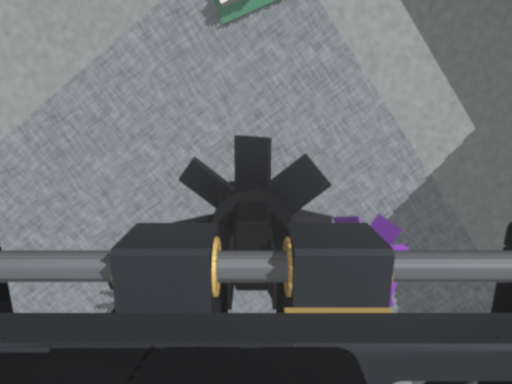

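The rotor is gripped (opening 15.8 mm) and lifted clear. Next I'll measure the spindle, first with the top camera.

Run:
```python
from h import *
im=cv2.imread("pics/top0.png")
cv2.imwrite("pics/c4.png",cv2.resize(im[168:190,290:312],None,fx=24,fy=24,interpolation=cv2.INTER_CUBIC))
print(ray("top",300.5,178,60), ray("top",300.5,178,38))
```

```text
[ 482.85064666 -145.35649886   60.        ] [ 486.45252437 -146.81838915   38.        ]
```

View pics/c4.png

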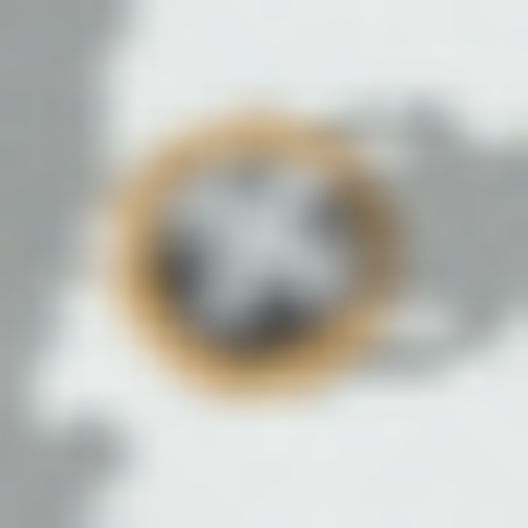

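```bash
python3 -m handwheel '[{"travel":[3,-20,15],"roll":0},{"travel":[8,-60,20],"roll":0},{"travel":[12,-105,20],"roll":0},{"travel":[18,-150,20],"roll":0},{"travel":[23,-195,20],"roll":0},{"travel":[28,-240,20],"roll":0},{"travel":[33,-285,20],"roll":0},{"travel":[38,-330,20],"roll":0}]'
python3 -m handwheel '[{"travel":[5,-45,0],"roll":0},{"travel":[10,-90,0],"roll":0},{"travel":[15,-135,0],"roll":0},{"travel":[19,-170,0],"roll":0},{"travel":[21,-190,0],"roll":0},{"travel":[21,-194,0],"roll":0},{"travel":[21,-194,0],"roll":0},{"travel":[21,-194,0],"roll":0}]'
python3 - <<'E'
from ov import *
from cell import env
s=env.state(); print(s["t"],s["eef_pos"],s["tcp_rot"],s["ft_force"],s["opening"],s["joints"])
p=optics.camera_params("wrist"); im=optics.read_camera("wrist")[:,:,::-1]
np.save("w4.npy",p,allow_pickle=True)
cv2.imwrite("pics/w4.png",im); print(proj("wrist",(484,-147,60),p))
E
```

```text
t: 5.45
eef_pos: [542.6, -14.9, 173.9]
tcp_rot: [-2.679, 1.569, 2.96]
ft_force: [0.9, -1.0, -1.4]
opening: 0.165
t: 6.25
eef_pos: [564.0, -205.8, 174.8]
tcp_rot: [3.063, 1.57, 2.419]
ft_force: [-0.8, 0.3, -1.7]
opening: 0.164
6.25 [ 563.95972435 -205.75345016  174.82679188] [3.06255265 1.56968582 2.41863166] [-0.7744082   0.34477501 -1.66035473] 0.16394071898118903 [-4.59958993e-01  4.98032913e-01  1.66606615e+00  3.47971450e-04
  9.78565946e-01 -1.38702873e+00]
(np.float64(250.64479419667802), np.float64(65.0172993158719))
```

View pics/w4.png

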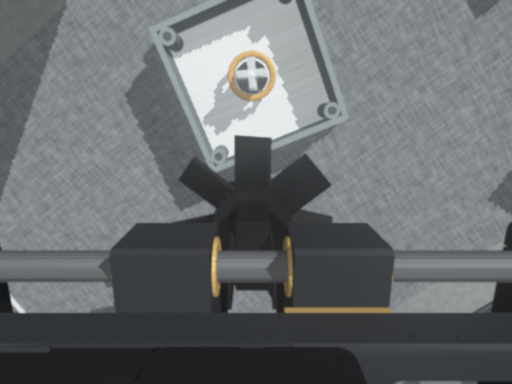

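Run:
```python
from h import *
im=cv2.imread("pics/w4.png")
cv2.imwrite("pics/w4c.png",cv2.resize(im[46:106,222:282],None,fx=10,fy=10,interpolation=cv2.INTER_CUBIC))
```

```text
(no output)
```

View pics/w4c.png

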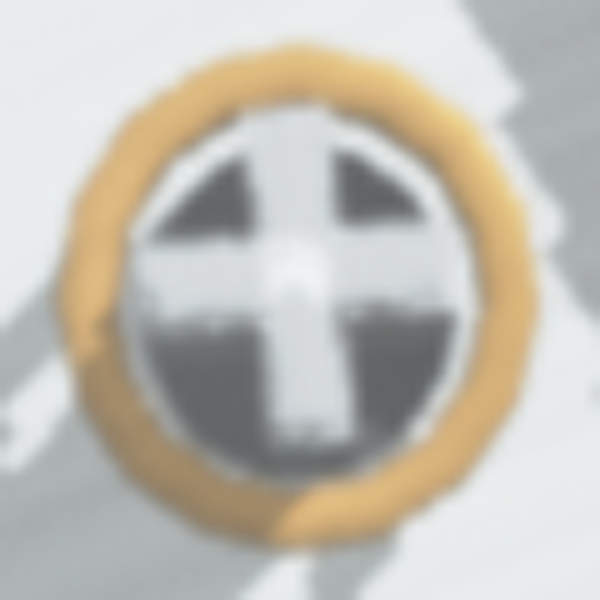

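```bash
cat > sp.py <<'E'
from h import *
def sp(n,p,img,x,y,yaw,crop,f,out,ring=0):
    u0,v0,u1,v1=crop
    g=cv2.resize(img[v0:v1,u0:u1],None,fx=f,fy=f,interpolation=cv2.INTER_CUBIC)
    def pl(pts,col):
        q=np.array([[(np.array(proj(n,P,p))+.5-[u0,v0])*f for P in pts]]).astype(np.int32); cv2.polylines(g,q,True,col,1,cv2.LINE_AA)
    t=np.linspace(0,2*np.pi,60)
    for r in(21.5,16): pl([(x+r*np.cos(a),y+r*np.sin(a),38) for a in t],(0,0,255))
    for L,w,z,col in((11.5,2.5,60,(0,160,0)),(13,3.5,57,(255,0,0))):
        c,s=np.cos(yaw),np.sin(yaw)
        P=[(L,w),(w,w),(w,L),(-w,L),(-w,w),(-L,w),(-L,-w),(-w,-w),(-w,-L),(w,-L),(w,-w),(L,-w)]
        pl([(x+c*a-s*b,y+s*a+c*b,z) for a,b in P],col)
    cv2.imwrite(out,g)
E
python3 - <<'E'
from sp import *
p=np.load("w4.npy",allow_pickle=True).item(); im=cv2.imread("pics/w4.png")
print(ray("wrist",251.5,75.2,38,p))
x,y=ray("wrist",251.5,75.2,38,p)[:2]
# image direction of ring-frame: yaw of tool now
a=ray("wrist",252,60,60,p);b=ray("wrist",252,90,60,p);print(np.arctan2(*(b-a)[[1,0]]))
sp("wrist",p,im,x,y,np.arctan2(*(b-a)[[1,0]])+.05,(222,46,282,106),10,"pics/o5.png")
E
```

```text
[ 488.99560248 -149.88613259   38.        ]
-0.6426625548815971
```

View pics/o5.png

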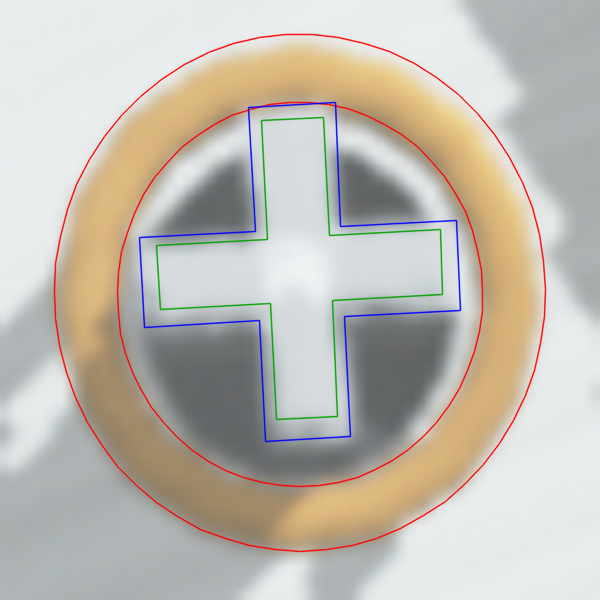

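Run:
```python
from ov import *
p=np.load("w4.npy",allow_pickle=True).item(); im=cv2.imread("pics/w4.png")
wire("wrist",p,im,564,-205.7,-.6427,(175,125,335,235),5,"pics/o6.png",z0=174.7-45)
```

```text
(no output)
```

View pics/o6.png

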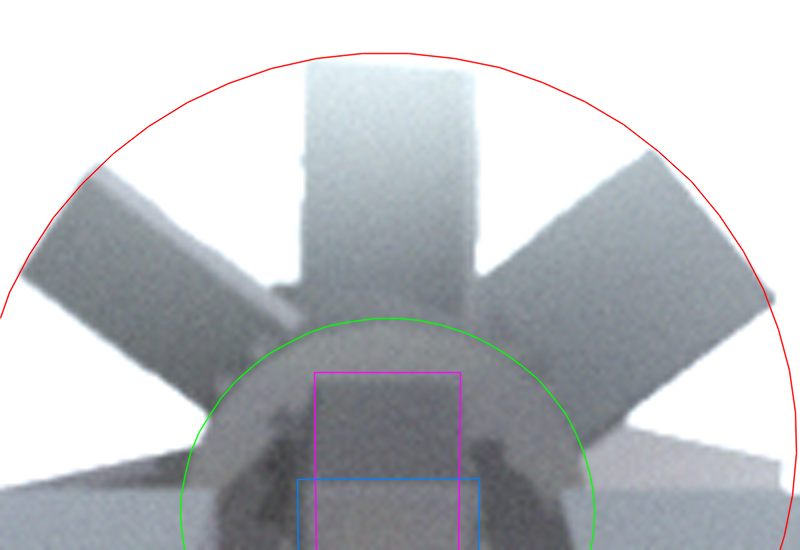

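The in-hand rotor matches the model centred on the TCP. The spindle reads (489,-150) from the wrist camera and about (486,-150) from the top camera, so I'll take a second wrist view turned -87° (a quarter turn still fits) to cancel camera bias.

```bash
python3 -m handwheel '[{"travel":[-12,-2,0],"roll":-8},{"travel":[-24,-4,0],"roll":-16},{"travel":[-37,-7,0],"roll":-24},{"travel":[-50,-9,0],"roll":-32},{"travel":[-63,-11,0],"roll":-40},{"travel":[-76,-13,0],"roll":-48},{"travel":[-89,-15,0],"roll":-56},{"travel":[-102,-17,0],"roll":-64}]'
python3 -m handwheel '[{"travel":[-12,-2,0],"roll":-8},{"travel":[-23,-4,0],"roll":-16},{"travel":[-33,-7,0],"roll":-23},{"travel":[-33,-7,0],"roll":-23},{"travel":[-33,-7,0],"roll":-23},{"travel":[-33,-7,0],"roll":-23}]'
python3 - <<'E'
from ov import *
from sp import sp
from cell import env
s=env.state(); print(s["t"],s["eef_pos"],s["tcp_rot"],s["ft_force"],s["opening"],s["joints"])
p=optics.camera_params("wrist"); im=optics.read_camera("wrist")[:,:,::-1]
np.save("w5.npy",p,allow_pickle=True)
cv2.imwrite("pics/w5.png",im); u,v=map(int,proj("wrist",(488,-150,50),p)); print(u,v)
a=ray("wrist",252,60,60,p);b=ray("wrist",252,90,60,p);print(np.arctan2(*(b-a)[[1,0]]))
sp("wrist",p,im,488.5,-150,-.593,(u-30,v-30,u+30,v+30),10,"pics/o7.png")
E
```

```text
t: 7.1
eef_pos: [461.8, -223.0, 175.4]
tcp_rot: [1.558, 1.571, -0.208]
ft_force: [0.2, -0.1, -1.1]
opening: 0.166
t: 7.7
eef_pos: [429.7, -230.7, 175.3]
tcp_rot: [1.691, 1.57, -0.469]
ft_force: [-0.6, 0.2, -1.4]
opening: 0.169
7.7 [ 429.7388313  -230.70171875  175.26507242] [ 1.69117579  1.57029732 -0.46856362] [-0.64763277  0.16375607 -1.38831077] 0.16929603663129236 [-6.28254459e-01  3.48104425e-01  1.93475421e+00  1.04863060e-04
  8.58241361e-01 -3.93799095e-02]
255 66
-2.1585199263373056
```

View pics/o7.png

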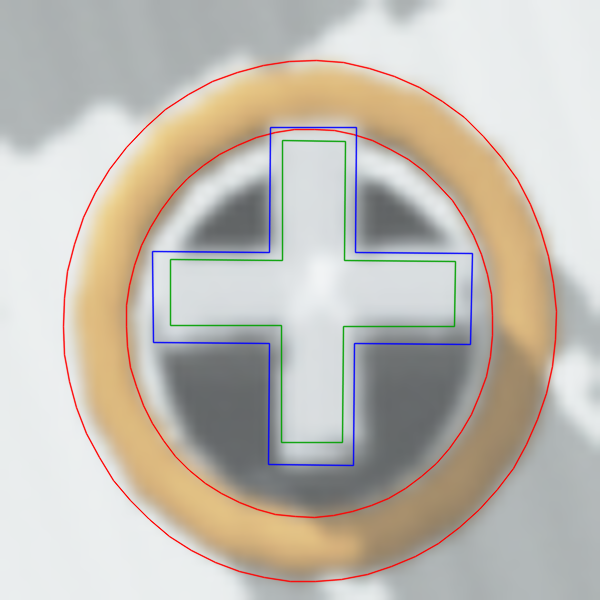

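View pics/w5.png

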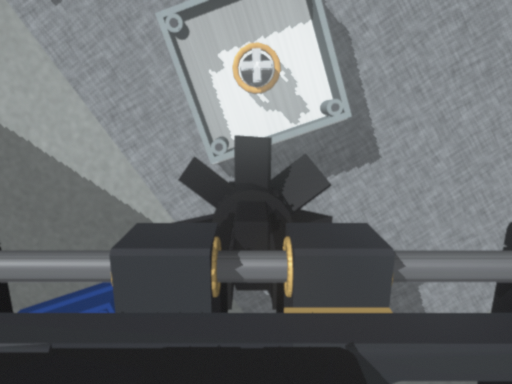

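Both wrist views agree: spindle at (489,-150), yaw about -34°, which the current tool yaw already matches. I'll move over the spindle and stop just above it.

```bash
python3 -m handwheel '[{"travel":[20,27,0],"roll":0},{"travel":[45,61,0],"roll":0},{"travel":[60,81,0],"roll":0},{"travel":[60,81,-30],"roll":0},{"travel":[60,81,-55],"roll":0},{"travel":[60,81,-65],"roll":0},{"travel":[60,81,-65],"roll":0},{"travel":[60,81,-65],"roll":0}]'
python3 - <<'E'
from ov import *
from cell import env
s=env.state(); print(s["t"],s["eef_pos"],s["ft_force"],s["moment"])
im=optics.read_camera("scene")[:,:,::-1]; u,v=map(int,proj("scene",(489,-150,80)))
cv2.imwrite("pics/s6.png",cv2.resize(im[v-50:v+50,u-60:u+60],None,fx=6,fy=6,interpolation=cv2.INTER_CUBIC))
E
```

```text
t: 8.55
eef_pos: [489.6, -150.3, 110.8]
tcp_rot: [1.761, 1.57, -0.402]
ft_force: [-0.3, 0.6, -2.1]
opening: 0.165
8.55 [ 489.60985252 -150.3363866   110.80574458] [-0.2800283   0.59405747 -2.10083128] [-0.12177735  0.10369606 -0.02676717]
```

View pics/s6.png

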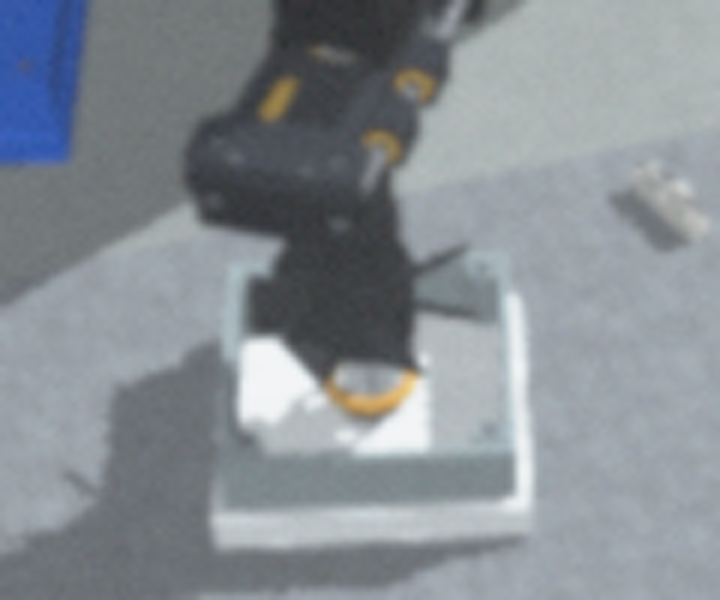

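The rotor sits over the spindle. I'll lower in small steps and watch the force.

```bash
python3 -m handwheel '[{"travel":[0,0,-2],"roll":0},{"travel":[0,0,-4],"roll":0},{"travel":[0,0,-5],"roll":0},{"travel":[0,0,-6],"roll":0},{"travel":[0,0,-7],"roll":0},{"travel":[0,0,-7],"roll":0}]'
```

```text
t: 9.2
eef_pos: [489.1, -150.1, 103.0]
tcp_rot: [-1.299, 1.571, 2.821]
ft_force: [-0.7, 1.0, -1.3]
opening: 0.164
```

```bash
python3 -m handwheel '[{"travel":[0,0,-1],"roll":0},{"travel":[0,0,-2],"roll":0},{"travel":[0,0,-3],"roll":0},{"travel":[0,0,-3],"roll":0}]'
```

```text
t: 9.6
eef_pos: [489.1, -150.1, 100.0]
tcp_rot: [-1.237, 1.571, 2.883]
ft_force: [0.0, 0.4, -1.5]
opening: 0.165
```

No contact force, and the rotor is about 5 mm down on the spindle, so it's meshing. I'll continue.

```bash
python3 -m handwheel '[{"travel":[0,0,-2],"roll":0},{"travel":[0,0,-4],"roll":0},{"travel":[0,0,-6],"roll":0},{"travel":[0,0,-8],"roll":0},{"travel":[0,0,-8],"roll":0},{"travel":[0,0,-8],"roll":0}]'
```

```text
t: 10.2
eef_pos: [489.2, -150.1, 92.1]
tcp_rot: [-0.577, 1.571, -2.74]
ft_force: [-0.2, -0.1, -2.4]
opening: 0.168
```

```bash
python3 -m handwheel '[{"travel":[0,0,-2],"roll":0},{"travel":[0,0,-4],"roll":0},{"travel":[0,0,-6],"roll":0},{"travel":[0,0,-8],"roll":0},{"travel":[0,0,-8],"roll":0}]'
```

```text
t: 10.7
eef_pos: [489.0, -150.1, 83.8]
tcp_rot: [-1.306, 1.57, 2.814]
ft_force: [-0.2, -0.9, -1.0]
opening: 0.169
```

```bash
python3 -m handwheel '[{"travel":[0,0,-1.5],"roll":0},{"travel":[0,0,-3],"roll":0},{"travel":[0,0,-4.5],"roll":0},{"travel":[0,0,-6],"roll":0},{"travel":[0,0,-6],"roll":0},{"travel":[0,0,-6],"roll":0}]'
```

```text
t: 11.3
eef_pos: [489.3, -150.2, 78.3]
tcp_rot: [1.642, 1.57, -0.521]
ft_force: [-1.0, -0.1, 4.3]
opening: 0.167
```

```bash
python3 -m handwheel '[{"travel":[0,0,-1],"roll":0},{"travel":[0,0,-2],"roll":0},{"travel":[0,0,-3],"roll":0},{"travel":[0,0,-4],"roll":0},{"travel":[0,0,-4],"roll":0},{"travel":[0,0,-4],"roll":0}]'
```

```text
t: 11.9
eef_pos: [489.2, -150.2, 74.2]
tcp_rot: [1.612, 1.571, -0.551]
ft_force: [-1.1, 0.2, 5.0]
opening: 0.169
```

```bash
python3 -m handwheel '[{"travel":[0,0,-0.5],"roll":0},{"travel":[0,0,-1],"roll":0},{"travel":[0,0,-1.5],"roll":0},{"travel":[0,0,-1.5],"roll":0},{"travel":[0,0,-1.5],"roll":0}]'
```

```text
t: 12.4
eef_pos: [489.3, -150.2, 73.1]
tcp_rot: [1.678, 1.57, -0.485]
ft_force: [-2.6, 0.5, 10.1]
opening: 0.163
```

```bash
python3 -m handwheel '[{"travel":[0,0,-0.5],"roll":0},{"travel":[0,0,-1],"roll":0},{"travel":[0,0,-1],"roll":0},{"travel":[0,0,-1],"roll":0}]'
```

```text
t: 12.8
eef_pos: [489.3, -150.2, 73.0]
tcp_rot: [1.701, 1.57, -0.462]
ft_force: [-5.1, 2.5, 25.3]
opening: 0.167
```

The shoulder is reached at TCP z≈73 as expected, with force rising to 25 N. I'll ease off slightly, hold, and check for drift.

```bash
python3 -m handwheel '[{"travel":[0,0,0.4],"roll":0},{"travel":[0,0,0.4],"roll":0},{"travel":[0,0,0.4],"roll":0},{"travel":[0,0,0.4],"roll":0},{"travel":[0,0,0.4],"roll":0},{"travel":[0,0,0.4],"roll":0},{"travel":[0,0,0.4],"roll":0},{"travel":[0,0,0.4],"roll":0}]'
python3 - <<'E'
from ov import *
from cell import env
F=[]
for i in range(8):
    im=optics.read_camera(("scene","wrist","top")[i%3]); s=env.state(); F.append(s["ft_force"][2])
    if i<3: cv2.imwrite("pics/f%d.png"%i,im[:,:,::-1])
s=env.state(); print(s["t"],s["eef_pos"],s["opening"],s["moment"],np.round(F,1))
im=cv2.imread("pics/f0.png"); u,v=map(int,proj("scene",(489,-150,60)))
a=cv2.resize(im[v-40:v+40,u-50:u+50],None,fx=5,fy=5,interpolation=cv2.INTER_CUBIC)
p=optics.camera_params("wrist"); np.save("w7.npy",p,allow_pickle=True)
wire("wrist",p,cv2.imread("pics/f1.png"),489.2,-150.2,-.588-1.5708,(175,125,335,235),5,"pics/o8.png",z0=28)
cv2.imwrite("pics/f0c.png",a)
E
```

```text
t: 13.6
eef_pos: [489.3, -150.2, 73.0]
tcp_rot: [1.691, 1.57, -0.472]
ft_force: [-3.9, 1.6, 19.0]
opening: 0.167
14.0 [ 489.28459681 -150.15230569   73.01140996] 0.16399120979723408 [0.25644457 0.9892983  0.07516452] [18.8 19.1 19.2 19.2 19.  18.4 18.9 19. ]
```

View pics/f0c.png

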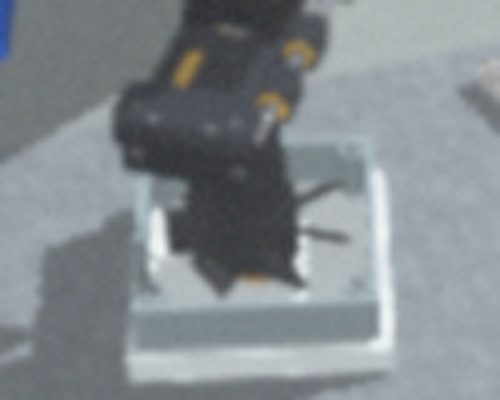

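View pics/o8.png

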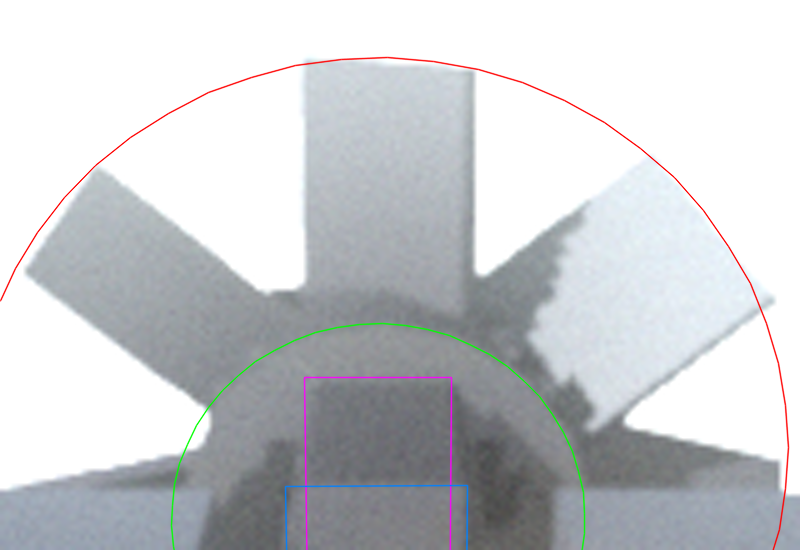

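View pics/f2.png

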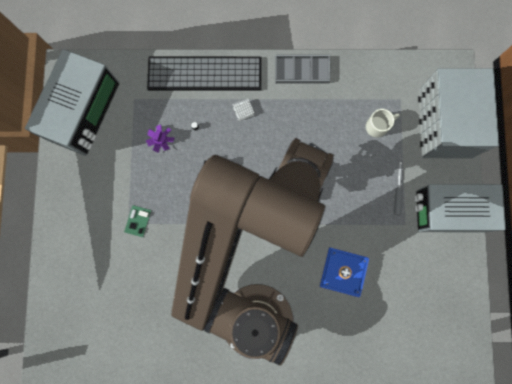

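The rotor hasn't slipped in the fingers, TCP z is 73.0 (underside at 28 mm, home), and the press is steady at 19 N. Handing in.

Run:
```python
from cell import job, env
print(job.job_done()); s=env.state(); print(s["t"],s["eef_pos"],s["ft_force"],s["opening"])
```

```text
the job is handed in; nothing more can be done
None
the job is handed in; nothing more can be done
```

I gripped the larger 7-blade rotor by its tab, aligned it with the spindle from two wrist views, and slid it down against the spring ring to the shoulder. I handed it in at about 14 s, still gripped and pressed.

- **Home position:** at the last check the tool tip was at z = 73.0 mm, which puts the rotor's underside at about 28 mm, the home height. The force climbed steeply there, so it was on the solid shoulder.
- **Hold:** the press was steady at about 19 N over 0.4 s. The opening was about 16 mm, matching the tab. The wrist overlay showed the rotor within about 1 mm of its expected place in the fingers, so I saw no slip.
- **Disagreement:** the top camera's first spindle estimate was about 5 mm off the two wrist views. I used the wrist values, and the rotor went on without resistance.
- **Not checked:** the arm hid the small rotor in the last top view, so I didn't re-measure it. Nothing came near it. The other things look unmoved in that view, judged by eye. The ring travel was inferred from height and force, not read directly.

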